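# Fetch the jade blank from behind the polish bottles

## Task

First move all three polish bottles from the dark stand onto the black rubber mat, leaving the jade blank lying where it is until the three stand there together; then fetch the blank from behind their places and lay it gently, flat, inside the wooden carving rest. After that stand each bottle back in the middle of the tile of its own colour; keep the bottles upright throughout and leave the finished vase alone.

Things in the scene. Friction and masses are not known exactly. Their poses are not given: they have to be found in the camera images.
- bottle_red: Loose upright polish bottle, 120 g: round white body 50 mm across and 62 mm tall with a red band, topped by a plain red cylindrical cap 30 mm across and 34 mm tall (96 mm in all); take it by the cap. Origin at the centre of its underside, z up. It starts on the red tile.
- bottle_yellow: Loose upright polish bottle, 120 g: round white body 50 mm across and 62 mm tall with a yellow band, topped by a plain yellow cylindrical cap 30 mm across and 34 mm tall (96 mm in all); take it by the cap. Origin at the centre of its underside, z up. It starts on the yellow tile.
- bottle_blue: Loose upright polish bottle, 120 g: round white body 50 mm across and 62 mm tall with a blue band, topped by a plain blue cylindrical cap 30 mm across and 34 mm tall (96 mm in all); take it by the cap. Origin at the centre of its underside, z up. It starts on the blue tile.
- tile_red: Fixed red square tile, 57 x 57 x 4 mm, lying on a dark wooden stand (a flat board 150 x 190 x 8 mm lying on the bench) beside the two other tiles, 58 mm between centres, in a row along its y axis; place of the red bottle. Origin at the centre of its underside, 8 mm above the bench; its top is 4 mm above that. The bottle covers most of it at the start; its corners show.
- tile_yellow: Fixed yellow square tile, 57 x 57 x 4 mm, lying on a dark wooden stand (a flat board 150 x 190 x 8 mm lying on the bench) beside the two other tiles, 58 mm between centres, in a row along its y axis; place of the yellow bottle. Origin at the centre of its underside, 8 mm above the bench; its top is 4 mm above that. The bottle covers most of it at the start; its corners show.
- tile_blue: Fixed blue square tile, 57 x 57 x 4 mm, lying on a dark wooden stand (a flat board 150 x 190 x 8 mm lying on the bench) beside the two other tiles, 58 mm between centres, in a row along its y axis; place of the blue bottle. Origin at the centre of its underside, 8 mm above the bench; its top is 4 mm above that. The bottle covers most of it at the start; its corners show.
- blank: Loose green jade blank with a pale vein and a brown patch, a block 40 (x) x 110 (y, long) x 48 (z) mm, 0.6 kg, lying on the dark stand right behind the row of bottles (on the side away from the robot), its long side along the row, about 10 mm from the bottles. Origin at the centre of its underside, 8 mm above the bench at the start. It can be gripped across its 40 mm; the bottles leave no room for a finger until they are gone.
- mat: Fixed black rubber mat lying on the bench, 100 (x) x 210 (y) x 3 mm thick: the side area, room for three bottles in a row. Origin at the centre of its underside, at bench level.
- rest: Fixed wooden carving rest: a shallow tray, outside 84 (x) x 162 (y) mm, inside 72 x 150 mm, floor 4 mm above the bench, rims 10 mm above the bench. Origin at the centre of its underside, at bench level; the blank's long side goes along its long side (y).
- vase: Finished pale jade vase standing loose on the bench beyond the work, 60 mm across, 90 mm tall. Origin at the centre of its underside. A bystander, not to be disturbed. (A grey burr block 60 mm wide, 67 mm tall, and a jade bangle lying flat stand nearby too, all beyond the work as seen from the robot.)
Things that resemble listed ones, but are neither listed nor needed, are in the scene too. Several things look just like the mat: the one meant starts farthest to the robot's left.

How it is judged:
On the way, in this order (a step that is already met when the one before it is completed fails the run):
1. all three bottles stand upright together on the rubber mat, let go, and the blank still lies where it was (x of bottle_red in the frame of mat between -0.05 and 0.05 m and y of bottle_red in the frame of mat between -0.105 and 0.105 m and z of bottle_red in the frame of mat between -0.002 and 0.008 m and linear speed of each of bottle_red, bottle_yellow, bottle_blue below 0.03 m/s and angle between each of bottle_red, bottle_yellow, bottle_blue's own z axis and vertical below 0.12 rad and contact force between the fingers and bottle_red below 0.1 N and x of bottle_yellow in the frame of mat between -0.05 and 0.05 m and y of bottle_yellow in the frame of mat between -0.105 and 0.105 m and z of bottle_yellow in the frame of mat between -0.002 and 0.008 m and contact force between the fingers and bottle_yellow below 0.1 N and x of bottle_blue in the frame of mat between -0.05 and 0.05 m and y of bottle_blue in the frame of mat between -0.105 and 0.105 m and z of bottle_blue in the frame of mat between -0.002 and 0.008 m and contact force between the fingers and bottle_blue below 0.1 N and distance of blank from where it was at the start of the episode below 0.025 m), for 0.2 s.
2. the blank lies flat inside the carving rest, let go, with the three bottles still on the mat (x of blank in the frame of rest between -0.018 and 0.018 m and y of blank in the frame of rest between -0.022 and 0.022 m and z of blank in the frame of rest between 0.001 and 0.008 m and angle between the y axis of blank and the y axis of rest, either way round below 0.3 rad and linear speed of each of blank, bottle_red, bottle_yellow, bottle_blue below 0.03 m/s and angle between each of blank, bottle_red, bottle_yellow, bottle_blue's own z axis and vertical below 0.12 rad and contact force between the fingers and blank below 0.1 N and x of bottle_red in the frame of mat between -0.05 and 0.05 m and y of bottle_red in the frame of mat between -0.105 and 0.105 m and z of bottle_red in the frame of mat between -0.002 and 0.008 m and x of bottle_yellow in the frame of mat between -0.05 and 0.05 m and y of bottle_yellow in the frame of mat between -0.105 and 0.105 m and z of bottle_yellow in the frame of mat between -0.002 and 0.008 m and x of bottle_blue in the frame of mat between -0.05 and 0.05 m and y of bottle_blue in the frame of mat between -0.105 and 0.105 m and z of bottle_blue in the frame of mat between -0.002 and 0.008 m), for 0.2 s.
At the end, for the whole second after the job is handed in: Each bottle stands upright and at rest on the tile of its own colour, within 12 mm of its centre; the blank lies flat and at rest inside the carving rest (within 18 mm across and 22 mm along of its centre, its long side within 0.3 rad of the rest's long side) (horizontal distance between bottle_red and tile_red below 0.012 m and z of bottle_red in the frame of tile_red between 0 and 0.008 m and linear speed of each of bottle_red, bottle_yellow, bottle_blue, blank below 0.03 m/s and angle between each of bottle_red, bottle_yellow, bottle_blue, blank's own z axis and vertical below 0.12 rad and horizontal distance between bottle_yellow and tile_yellow below 0.012 m and z of bottle_yellow in the frame of tile_yellow between 0 and 0.008 m and horizontal distance between bottle_blue and tile_blue below 0.012 m and z of bottle_blue in the frame of tile_blue between 0 and 0.008 m and x of blank in the frame of rest between -0.018 and 0.018 m and y of blank in the frame of rest between -0.022 and 0.022 m and z of blank in the frame of rest between 0.001 and 0.008 m and angle between the y axis of blank and the y axis of rest, either way round below 0.3 rad); the robot touches nothing.
It fails at once if a bottle is tipped by more than 0.7 rad (angle between any of bottle_red, bottle_yellow, bottle_blue's own z axis and vertical above 0.7 rad).
It fails at once if the blank is dropped (falls freely at more than 0.5 m/s) (linear speed of blank above 0.5 m/s and contact force between the fingers and blank below 0.1 N).
It fails at once if the vase is moved by more than 20 mm or tipped (distance of vase from where it was at the start of the episode above 0.02 m or angle between vase's own z axis and vertical above 0.35 rad).
It also fails if it takes over 141 s, if anything falls off the work surface, if the arm or the gripper's body presses on something with over 40 N, if the wrist force passes 120 N, or if a joint passes its speed limit or range.

## Robot

A 6-joint arm with a two-finger parallel gripper is mounted at the origin on the work surface. World frame = base frame: x ahead of the robot, y to its left, z up, the work surface at z = 0. Lengths are in m, angles in rad, forces in N, time in s.
With the tool pointing down it reaches from about 0.275 to 0.825 m from the base axis. Payload 4.9 kg.
Tool frame: the origin (TCP) lies at the very end of the fingers, on their centre line; the grasp point (between the pads) lies 19 mm behind it (manip.hold_point_z is the z of the grasp point in the tool frame, in m); z points along the fingers, y is the line along which they close (so a half turn about z gives the same grasp; the last joint's range is limited). The gripper opens to 85 mm and grips with 20 to 120 N. Pads are 22 mm wide; open, the fingers measure 114 mm over their backs; the gripper's body (76 mm by 85 mm) begins 54 mm behind the grasp point. The pads swing forward as they close: fully open they stand 13 mm farther back than shut.
Start: joints at [1.059, 0.326, -0.193, 1.052, 0, 1.437], TCP at [0.203, 0.511, 0.231] pointing down, gripper open.
Joint ranges: [-2.65, 2.65], [-0.97, 1.79], [-1.3, 1.35], [-1.93, 2.1], [-1.47, 1.37], [-3.14, 3.14]. Speed limits (rad/s): [2.57, 2.57, 3.14, 3.14, 3.14, 3.14].

## Interface

Orientations are given as [roll, pitch, yaw] about the fixed x, y, z axes, in that order (R = Rz(yaw) Ry(pitch) Rx(roll)).
In Python, from plant import manip gives the robot as it stands. Calls block until the motion is done:
- manip.move_to(position, orientation): joint-space move of the TCP to a pose.
- manip.move_l(position, frame=None, rate=0.15, contact_N=None): straight line of the TCP; frame=None keeps the orientation; rate is the mean speed in m/s. With contact_N (N) it stops when the force on the tool has changed by that much, and returns True; else False.
- manip.set_joints(angles): joint-space move.
- manip.command_gripper(opening, grasp_force=None): finger opening in m; grasp_force is the grip in N (None keeps the last); returns when the fingers have stopped.
- manip.dwell(seconds).
- manip.solve_ik(position, orientation): joint angles nearest the present ones, or None.
- manip.snapshot(name): name is "scene" or "top" or "wrist"; returns a dict with "img" (384x512x3 uint8, red, green, blue), "fovy" (degrees; the focal length in pixels is half the picture's height over the tangent of half this angle, whatever the lens; pixels are square), "cx", "cy" (the principal point, pixels), "k1" (the pictures are not rectified: a ray, as slopes to the right and down, at radius r is drawn at 1 + k1 r^2 times it, then the intrinsics apply), "R" (3x3) and "t" (3): a world point X has camera coordinates R X + t; the wrist camera has in their place "tool_from_camera" (4x4, takes a point from camera to tool coordinates, whose origin is the TCP and whose axes are the flange's). Camera axes: x right, y down, z forward; pixel columns grow to the right and rows downward; lengths in m; the calibration is good to about 2 mm. A picture is of the moment at which its call begins: read the wrist's pose just before it. There is no depth.
A pose or a line that the arm cannot do raises manip.PlanningError and nothing moves.
- manip.job_done(): hands the job in; it is judged then, once.
Readings, each from a call of its own:
- manip.current_clock(): time.
- manip.current_qpos(): joint angles.
- manip.current_joint_velocities(): joint speeds.
- manip.current_tau(): joint torques, N m.
- manip.current_eef_pos(): TCP position.
- manip.current_tool_rot(): TCP orientation.
- manip.current_wrist_force(): force on the tool from outside, world axes, zero at the start.
- manip.current_ft_torque(): the same for the moment, N m.
- manip.current_gripper_width(): finger opening in m.
- manip.current_grasp_force(): force on a finger pad.
Only numpy, scipy, OpenCV 4.12 (cv2) and the standard library are available. Lean on these libraries where they do the work, as an engineer would, in place of code of your own. Each camera call takes 0.05 s, during which the arm holds its last target. There are 200 camera calls.

## Working session

There is one attempt and no reset: what is moved stays moved. The work goes in short steps, each a Python script; the robot and the scene stay as the last script left them, time stands still between calls to the robot, and variables do not carry over. Pictures are saved under pics/ and viewed, at most 14 in all, crops included, and the job is handed in when it is done.

```bash
mkdir -p pics; ls; python3 - <<'E'
from plant import manip
import cv2,numpy as np
for n in("scene","top"):
    s=manip.snapshot(n); cv2.imwrite(f"pics/{n}0.png",s["img"][:,:,::-1])
    print(n,{k:np.round(v,3).tolist() for k,v in s.items() if k!="img"})
s=manip.snapshot("wrist");print({k:np.round(v,3).tolist() for k,v in s.items() if k!="img"})
print(manip.current_eef_pos(),manip.current_tool_rot(),manip.hold_point_z,manip.current_clock())
E
```

```text
pics
scene {'fovy': 43.403, 'cx': 257.076, 'cy': 187.946, 'k1': -0.171, 'R': [[-0.83, 0.557, 0.018], [0.385, 0.596, -0.705], [-0.404, -0.578, -0.709]], 't': [0.436, -0.184, 1.347]}
top {'fovy': 52.703, 'cx': 257.106, 'cy': 195.789, 'k1': 0.027, 'R': [[0.041, -0.999, 0.004], [-0.977, -0.041, -0.207], [0.207, 0.005, -0.978]], 't': [-0.027, 0.542, 0.729]}
{'fovy': 71.415, 'cx': 255.859, 'cy': 194.682, 'k1': -0.0, 'tool_from_camera': [[-0.0, -0.957, -0.291, 0.075], [1.0, -0.0, -0.001, 0.001], [0.001, -0.291, 0.957, -0.142], [0.0, 0.0, 0.0, 1.0]]}
[0.20266003 0.51082566 0.23068351] [-3.14027064e+00 -1.42921796e-04  2.76384512e+00] -0.0187 0.15
```

View pics/scene0.png

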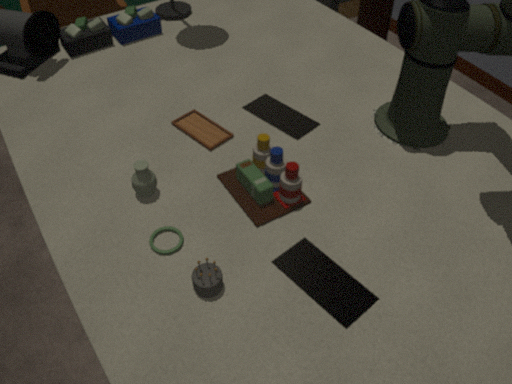

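View pics/top0.png

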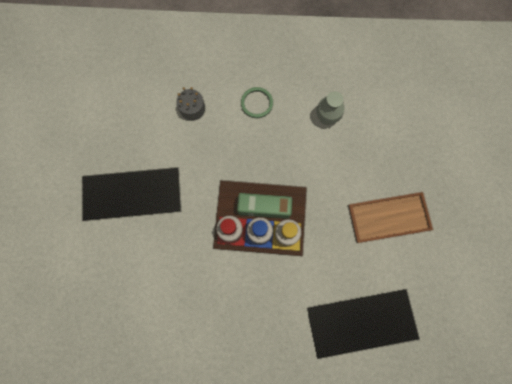

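The top view shows the stand at about (260,217), with bottles red (229,228), blue (260,230) and yellow (289,231) and the blank at (265,205). The rest is at (390,217), the vase at (332,108) and the burr at (190,103).

Things that could be mistaken for the mat are (130,194) and (362,323). Image left is +y, so the one at (130,194) is farthest to the robot's left, and I choose that. Candidates for the blank are the green block (265,205), the bangle (257,102) and the vase (332,108). The block with the vein and brown patch is the blank.

```bash
cat > h.py <<'E'
from plant import manip
import cv2,numpy as np
from scipy.spatial.transform import Rotation as Rot
def snap(n,save=None):
    p=np.array(manip.current_eef_pos());r=manip.current_tool_rot()
    s=manip.snapshot(n)
    if n=="wrist":
        T=np.array(s["tool_from_camera"]);Rt=Rot.from_euler("xyz",r).as_matrix()
        Rw=Rt@T[:3,:3];c=p+Rt@T[:3,3]
    else:
        Rw=np.array(s["R"]).T;c=-Rw@np.array(s["t"])
    s["Rw"],s["c"]=Rw,c
    if save: cv2.imwrite(f"pics/{save}.png",s["img"][:,:,::-1])
    return s
def cast(s,px,z):
    px=np.atleast_2d(np.asarray(px,float)); f=s["img"].shape[0]/2/np.tan(np.radians(s["fovy"])/2)
    K=np.array([[f,0,s["cx"]],[0,f,s["cy"]],[0,0,1]])
    d=cv2.undistortPoints(px[:,None],K,np.array([s["k1"],0,0,0.]))[:,0]
    d=np.c_[d,np.ones(len(d))]@s["Rw"].T
    return (s["c"]+d*((z-s["c"][2])/d[:,2])[:,None])[:,:2]
def hsv(s): return cv2.cvtColor(s["img"],cv2.COLOR_RGB2HSV)
def blobs(m,amin=60):
    m=cv2.morphologyEx(m.astype(np.uint8)*255,cv2.MORPH_CLOSE,np.ones((3,3)))
    return [c for c in sorted(cv2.findContours(m,cv2.RETR_EXTERNAL,cv2.CHAIN_APPROX_NONE)[0],key=cv2.contourArea,reverse=True) if cv2.contourArea(c)>=amin]
def rect(s,c,z):
    """min-area rectangle of a contour in world at height z: centre, (x-ish size, y-ish size), yaw of the y-ish side from y"""
    (cx,cy),(w,h),a=cv2.minAreaRect((cast(s,c[:,0],z)*1000).astype(np.float32))
    if abs((a+45)%180-90)<45: w,h,a=w,h,a   # w along angle a (near x or near 90)
    a=a%180
    if 45<a<135: w,h,a=h,w,a-90
    if a>90:a-=180
    return np.array([cx,cy])/1000,(w,h),np.radians(a)
E
python3 - <<'E'
from h import *
s=snap("top");H=hsv(s);h,S,V=H[...,0],H[...,1],H[...,2]
print("cam",s["c"])
for nm,m,z in(("black",V<28,.003),("green",(h>45)&(h<85)&(S>70),.056),("wood",(h<18)&(S>90)&(V>60),.01),
  ("red",((h<6)|(h>174))&(S>170)&(V>90),.096),("blue",(h>105)&(h<125)&(S>150),.096),("yel",(h>18)&(h<30)&(S>150),.096)):
    for c in blobs(m,30)[:6]:
        (u,v),_,_=cv2.minAreaRect(c);p,w,a=rect(s,c,z);print(nm,int(u),int(v),np.round(p,4),np.round(w,1),round(a,3))
print(np.median(H[190:200,120:140].reshape(-1,3),0),H[187,225],H[217,390],H[205,265])
E
```

```text
cam [ 0.37952029 -0.00803855  0.82531547]
wood 260 217 [ 0.5063 -0.0123] [144.5 184.5] -0.042
wood 390 216 [ 0.5184 -0.2873] [ 82.5 162.6] 0.212
red 228 226 [0.4734 0.0483] [23.9 24.3] -0.737
blue 257 227 [ 0.473  -0.0081] [22.1 15.2] -0.423
yel 289 230 [ 0.4706 -0.0672] [27.  23.9] -0.752
yel 286 245 [ 0.442  -0.0623] [17.2 48.8] 0.002
[23. 36. 36.] [ 11 109  70] [ 15 126 148] [ 51  64 139]
```

The measured sizes match (stand about 150x190, rest 84x162), so I'll take closer wrist views of the stand, mat and rest.

```bash
python3 - <<'E'
from h import *
s=snap("top");H=hsv(s)
for c in blobs(H[...,2]<50,800)[:5]:
    p,w,a=rect(s,c,.003);print("dark",cv2.minAreaRect(c)[0],np.round(p,4),np.round(w,1),round(a,3))
D=[np.pi,0,np.pi/2]
manip.move_to([.50,.32,.32],D);snap("wrist","wm")
manip.move_to([.49,.05,.26],D);s=snap("wrist","ws");np.savez("ws.npz",**s)
print(manip.current_clock(),manip.current_eef_pos())
E
```

```text
dark (362.56854248046875, 323.1358337402344) [ 0.3002 -0.2264] [ 95.6 205.3] 0.222
dark (129.89755249023438, 193.87295532226562) [0.5474 0.2693] [ 94.2 204. ] 0.139
2.7917 [0.49058606 0.05113556 0.26043091]
```

View pics/ws.png

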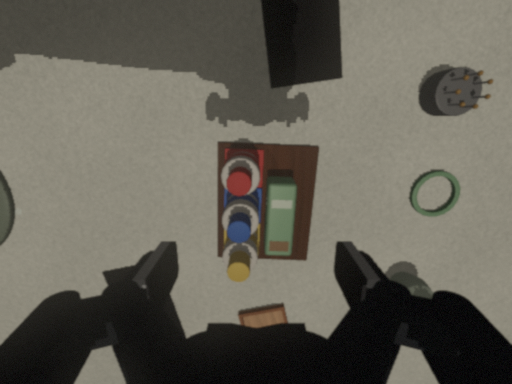

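View pics/wm.png

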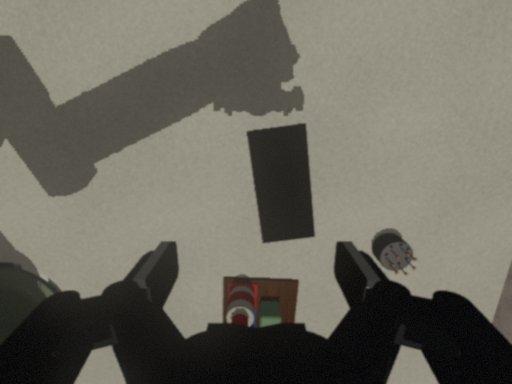

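The wrist view shows the stand at (267,200), with caps red (239,181), blue (238,231) and yellow (238,270) and the blank at (281,218). The mat is at (281,182) in the other view, with yaw about 0.14. Next is a close crop of the caps in both views.

```bash
python3 - <<'E'
import cv2,numpy as np
a=cv2.imread("pics/ws.png")[135:285,205:330];b=cv2.imread("pics/top0.png")[175:262,208:312]
a=cv2.resize(a,None,fx=3.4,fy=3.4,interpolation=cv2.INTER_CUBIC);b=cv2.resize(b,(370,310),interpolation=cv2.INTER_CUBIC)
o=np.zeros((510,800,3),np.uint8);o[:a.shape[0],:a.shape[1]]=a;o[:310,428:798]=b;cv2.imwrite("pics/crop1.png",cv2.convertScaleAbs(o,alpha=1.4))
E
```

```text
(no output)
```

View pics/crop1.png

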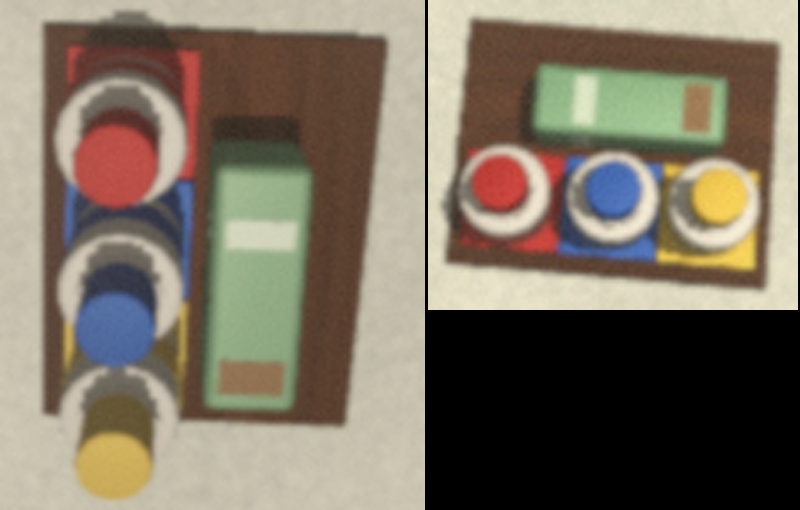

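The crop confirms the choice: red, blue and yellow caps, and the blank with its vein and brown patch. The lit cap tops stand out clearly.

```bash
cat > caps.py <<'E'
from h import *
def mask(s,n,vmin=110,smin=100):
    H=hsv(s);h,S,V=H[...,0],H[...,1],H[...,2]
    hh={"red":(h<8)|(h>172),"blue":(h>100)&(h<128),"yellow":(h>17)&(h<32)}[n]
    return hh&(S>smin)&(V>vmin)
def cap(s,n,z=.108,vmin=110):
    out=[]
    for c in blobs(mask(s,n,vmin),25):
        p,r=cv2.minEnclosingCircle((cast(s,c[:,0],z)*1000).astype(np.float32)); A=rect(s,c,z)
        out.append((np.round(A[0],4),np.round(A[1],1)))
    return out
E
python3 - <<'E'
from caps import *
w=dict(np.load("ws.npz"));t=snap("top")
for n in("red","blue","yellow"):
    print(n,"W",cap(w,n)); print("   T",cap(t,n))
for nm,s in(("W",w),("T",t)):
    H=hsv(s);h,S,V=H[...,0],H[...,1],H[...,2]
    print(nm,"blank",[ (np.round(r[0],4),np.round(r[1],1),round(r[2],3)) for r in (rect(s,c,.056) for c in blobs((h>45)&(h<85)&(S>50)&(V>70),150)[:3])])
    print(nm,"wood",[ (np.round(r[0],4),np.round(r[1],1),round(r[2],3)) for r in (rect(s,c,.008) for c in blobs((h<18)&(S>90)&(V>30),150)[:2])])
E
```

```text
red W [(array([0.4699, 0.05  ]), array([26.3, 27. ])), (array([0.4943, 0.0676]), array([ 4.5, 40.8]))]
   T [(array([0.4711, 0.0454]), array([28.1, 22.3])), (array([0.4416, 0.027 ]), array([17.3, 25. ])), (array([0.4822, 0.0194]), array([19.3, 12.5]))]
blue W [(array([ 0.4688, -0.0086]), array([23.1, 22.9]))]
   T [(array([ 0.4705, -0.0114]), array([26.1, 24.2])), (array([ 0.4408, -0.0098]), array([11. , 47.9]))]
yellow W [(array([ 0.4668, -0.0649]), array([26.9, 27.7]))]
   T [(array([ 0.4702, -0.0709]), array([28. , 35.7])), (array([ 0.442 , -0.0614]), array([20.2, 51.9]))]
W blank [(array([ 0.5229, -0.0161]), array([ 38.1, 106.7]), np.float64(-0.033)), (array([0.7332, 0.022 ]), array([62.8, 62.5]), np.float64(-0.671))]
W wood [(array([ 0.5043, -0.0096]), array([144.2, 186. ]), np.float64(-0.042)), (array([ 0.5015, -0.2237]), array([82.2, 42.6]), np.float64(0.224))]
T blank [(array([ 0.5238, -0.0187]), array([ 43.3, 108.4]), np.float64(-0.043)), (array([0.7473, 0.0058]), array([67.7, 66.9]), np.float64(-0.447))]
T wood [(array([ 0.5066, -0.0128]), array([144.7, 183.7]), np.float64(-0.044)), (array([ 0.5187, -0.2879]), array([ 82.7, 162.8]), np.float64(0.213))]
```

```bash
cat > mv.py <<'E'
from h import *
YS=np.pi/2-.043; YM=np.pi/2+.139
P={"red":(.4705,.0485),"blue":(.4697,-.0098),"yellow":(.4685,-.067)}
mat=np.array([.5465,.270]);my=np.array([-.1386,.990])
M={"red":mat+.065*my,"blue":mat,"yellow":mat-.065*my}
UP=.20
def go(p,z,yaw): manip.move_to([p[0],p[1],z],[np.pi,0,yaw])
def lin(p,z,rate=.12,**k): return manip.move_l([p[0],p[1],z],rate=rate,**k)
def carry(a,za,ya,b,zb,yb,op=.055,rel=.064,up=UP,force=30):
    """za,zb: support heights under the object"""
    manip.command_gripper(op); go(a,up,ya); lin(a,za+rel)
    manip.command_gripper(0,force); w=manip.current_gripper_width(); f=manip.current_grasp_force()
    lin(a,up,.15); go(b,up,yb); w2=manip.current_gripper_width()
    lin(b,zb+rel+.02); lin(b,zb+rel+.001,.04)
    manip.command_gripper(op); lin(b,up,.15)
    print(np.round([w,f,w2,manip.current_clock()],4))
E
python3 - <<'E'
from mv import *
carry(P["red"],.012,YS,M["red"],.003,YM)
s=snap("wrist","m1")
E
```

```text
[2.94000e-02 2.95123e+01 2.92000e-02 1.03500e+01]
```

View pics/m1.png

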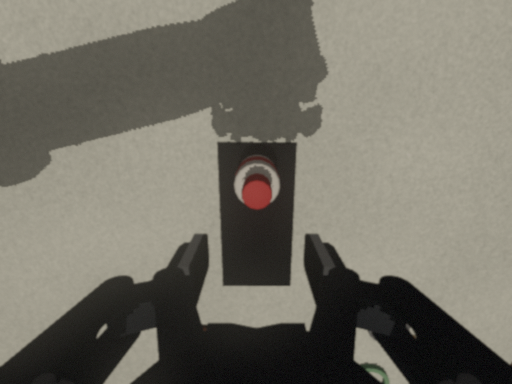

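The red bottle stands upright near the far end of the mat, with its cap at (256,190). I'll move the other two and then check the blank and tiles from above.

```bash
python3 - <<'E'
from mv import *
for n in("blue","yellow"): carry(P[n],.012,YS,M[n],.003,YM)
from caps import *
go((.50,.07),.22,YS); w=snap("wrist","w2"); t=snap("top","t2")
for nm,s in(("W",w),("T",t)):
    H=hsv(s);h,S,V=H[...,0],H[...,1],H[...,2]
    f=lambda L:[(np.round(r[0],4).tolist(),np.round(r[1],1).tolist(),round(float(r[2]),3)) for r in L]
    print(nm,"blank",f(rect(s,c,.056) for c in blobs((h>45)&(h<85)&(S>50)&(V>70),150)[:1]))
    print(nm,"wood",f(rect(s,c,.008) for c in blobs((h<18)&(S>90)&(V>30),150)[:1]))
    for n in P: print(nm,n,f(rect(s,c,.012) for c in blobs(mask(s,n,60),200)[:2]))
E
```

```text
[2.92000e-02 2.94354e+01 2.89000e-02 1.86667e+01]
[2.9100e-02 2.9492e+01 2.9000e-02 2.6900e+01]
W blank [([0.5232, -0.0154], [38.2, 106.6], -0.03)]
W wood [([0.5038, -0.0083], [145.2, 185.3], -0.044)]
W red [([0.4711, 0.0496], [59.4, 57.7], -0.044)]
W blue [([0.4681, -0.0083], [54.9, 52.4], -0.044)]
W yellow [([0.4662, -0.0671], [59.4, 55.5], -0.044), ([0.568, 0.2243], [37.8, 46.7], -0.76)]
T blank [([0.5237, -0.0189], [43.1, 108.0], -0.04)]
T wood [([0.5067, -0.0115], [144.8, 186.3], -0.041)]
T red [([0.4745, 0.0484], [61.9, 59.4], -0.043)]
T blue [([0.4721, -0.0106], [56.3, 53.7], -0.043)]
T yellow [([0.4693, -0.0696], [61.5, 59.1], -0.044)]
```

View pics/w2.png

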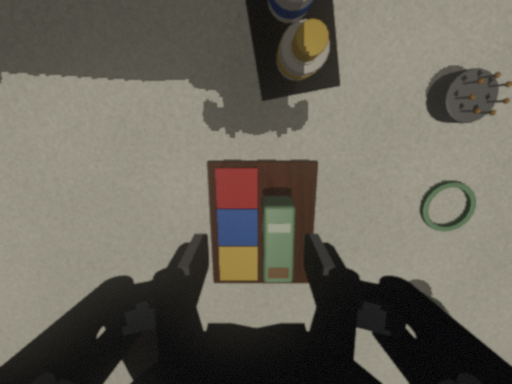

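View pics/t2.png

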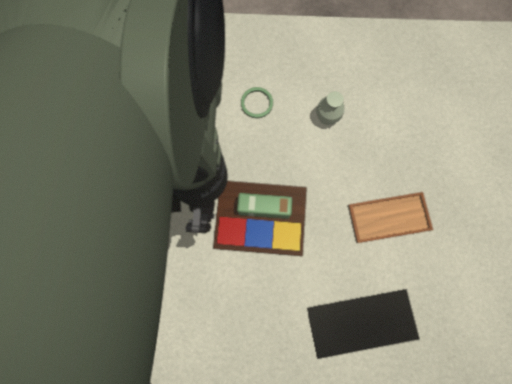

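The three bottles stand on the mat, the blank is undisturbed and the tiles are clear. Tile centres agree with the pick points to about 2 mm. Next I'll fetch the blank.

```bash
python3 - <<'E'
from mv import *
carry((.5235,-.017),.008,np.pi/2-.037,(.517,-.2855),.004,np.pi/2+.213,op=.068,rel=.016,up=.18,force=70)
go((.50,-.20),.22,np.pi/2); w=snap("wrist","w3")
H=hsv(w);h,S,V=H[...,0],H[...,1],H[...,2]
for c in blobs((h>45)&(h<85)&(S>50)&(V>70),150)[:1]: print("blank",rect(w,c,.052))
for c in blobs((h<22)&(S>70)&(V>30),150)[:2]: print("wood",rect(w,c,.010))
E
```

```text
[3.87000e-02 7.17390e+01 3.89000e-02 3.59917e+01]
blank (array([ 0.51626013, -0.28372556]), (36.319732666015625, 106.85475158691406), np.float64(0.21199910765250832))
wood (array([ 0.5020365, -0.0520127]), (146.09776306152344, 106.93074798583984), np.float64(-0.04250231994295609))
wood (array([ 0.51517999, -0.28537787]), (83.24427032470703, 163.16448974609375), np.float64(0.20941912041222363))
```

View pics/w3.png

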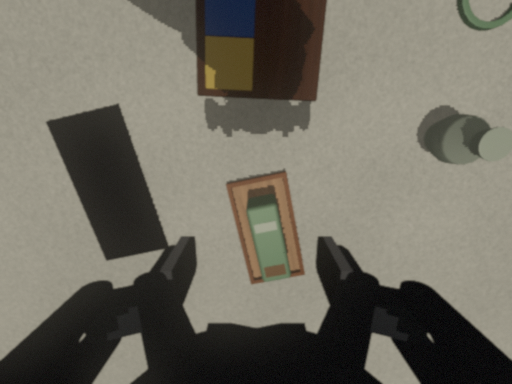

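The blank lies flat in the middle of the rest at (268,238), within 2 mm of its centre. Now I'll return the bottles.

```bash
python3 - <<'E'
from mv import *
for n in("yellow","blue","red"): carry(M[n],.003,YM,P[n],.012,YS)
go((.45,.30),.26,YS); t=snap("top","t4"); go((.49,.05),.26,YS); w=snap("wrist","w4"); go((.40,.30),.3,YS)
t=snap("top")
from caps import *
for n in P: print(n,P[n],"W",cap(w,n)[:1],"T",cap(t,n)[:1])
a=w["img"][135:285,205:330,::-1];b=t["img"][175:262,208:312,::-1]
a=cv2.resize(a,None,fx=3.4,fy=3.4);b=cv2.resize(b,(370,310))
o=np.zeros((510,800,3),np.uint8);o[:a.shape[0],:a.shape[1]]=a;o[:310,428:798]=b;cv2.imwrite("pics/crop4.png",cv2.convertScaleAbs(o,alpha=1.4))
print(manip.current_clock())
E
```

```text
[2.93000e-02 2.94981e+01 2.94000e-02 4.50167e+01]
[2.88000e-02 2.95599e+01 2.90000e-02 5.32583e+01]
[2.92000e-02 2.95981e+01 2.96000e-02 6.15250e+01]
red (0.4705, 0.0485) W [(array([0.4692, 0.0502]), array([26.3, 27. ]))] T [(array([0.4737, 0.0484]), array([30.2, 28. ]))]
blue (0.4697, -0.0098) W [(array([ 0.4679, -0.0092]), array([25.2, 24.9]))] T [(array([ 0.4715, -0.0113]), array([24.3, 24.2]))]
yellow (0.4685, -0.067) W [(array([ 0.467 , -0.0642]), array([26.5, 27.4]))] T [(array([ 0.4727, -0.0682]), array([35.1, 28.1]))]
64.725
```

View pics/crop4.png

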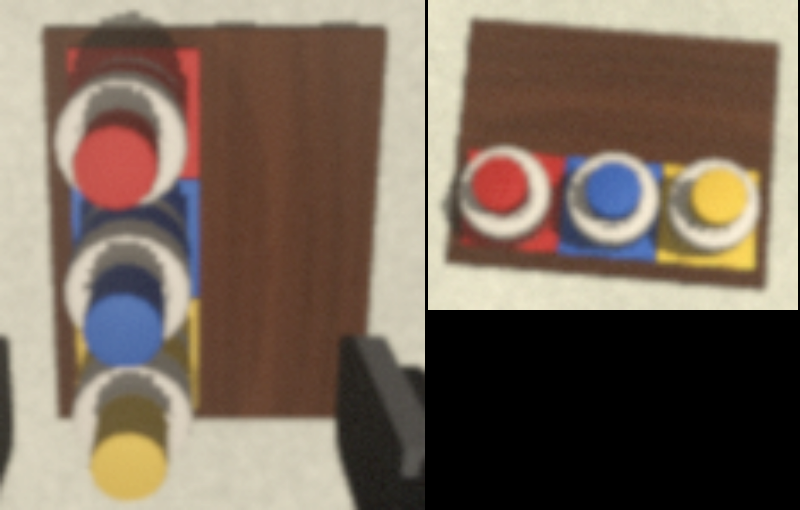

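The bottles stand upright on their own tiles, as at the start and within about 2–3 mm of centre. The arm is clear, so I'm handing in.

```bash
python3 -c "
from plant import manip
print(manip.job_done())"
```

```text
the job is handed in; nothing more can be done
None
```

I handed the job in at about 65 s: the blank lies flat in the rest, all three bottles stand upright on their own tiles within about 3 mm of centre, and I never touched the vase; the hand-in call returned no verdict.

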